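Reload the spotting-bottle rack in reverse order

TASK

Move the four spotting bottles from the white plastic carrying caddy into the four bays of the aluminium rack, one per bay, in reverse order: the bottle that stood nearest the caddy's black handle goes into the bay farthest from the rack's black handle, and so on, so that the bottle that stood farthest from the caddy's handle ends up nearest the rack's handle. Keep the bottles upright throughout, and leave each standing flat on the floor of its bay.

Things in the scene. Friction and masses are not known exactly. Their poses are not given: they have to be found in the camera images.
- bottle_red: the red squeeze bottle, loose, upright, rigid, about 110 g: a round body 40 mm in diameter and 92 mm high with a white paper band, a red shoulder, a white cap 22 mm in diameter from 103 to 115 mm, and a white nozzle tip up to 125 mm. Origin: centre of its underside; z up along its axis. At the start it stands on the pad of its own colour in the caddy
- bottle_yellow: the yellow squeeze bottle, loose, upright, rigid, about 110 g: a round body 40 mm in diameter and 92 mm high with a white paper band, a yellow shoulder, a white cap 22 mm in diameter from 103 to 115 mm, and a white nozzle tip up to 125 mm. Origin: centre of its underside; z up along its axis. At the start it stands on the pad of its own colour in the caddy
- bottle_green: the green squeeze bottle, loose, upright, rigid, about 110 g: a round body 40 mm in diameter and 92 mm high with a white paper band, a green shoulder, a white cap 22 mm in diameter from 103 to 115 mm, and a white nozzle tip up to 125 mm. Origin: centre of its underside; z up along its axis. At the start it stands on the pad of its own colour in the caddy
- bottle_blue: the blue squeeze bottle, loose, upright, rigid, about 110 g: a round body 40 mm in diameter and 92 mm high with a white paper band, a blue shoulder, a white cap 22 mm in diameter from 103 to 115 mm, and a white nozzle tip up to 125 mm. Origin: centre of its underside; z up along its axis. At the start it stands on the pad of its own colour in the caddy
- pad_red: the red square pad, 54 mm by 54 mm, 3 mm thick, fixed on the caddy's floor; it stays there and shows where the red bottle stood. Origin: centre of its underside (4 mm above the table), so its top is 3 mm above its origin
- pad_yellow: the yellow square pad, 54 mm by 54 mm, 3 mm thick, fixed on the caddy's floor; it stays there and shows where the yellow bottle stood. Origin: centre of its underside (4 mm above the table), so its top is 3 mm above its origin
- pad_green: the green square pad, 54 mm by 54 mm, 3 mm thick, fixed on the caddy's floor; it stays there and shows where the green bottle stood. Origin: centre of its underside (4 mm above the table), so its top is 3 mm above its origin
- pad_blue: the blue square pad, 54 mm by 54 mm, 3 mm thick, fixed on the caddy's floor; it stays there and shows where the blue bottle stood. Origin: centre of its underside (4 mm above the table), so its top is 3 mm above its origin
- caddy: white plastic carrying caddy, fixed, 72 mm wide (x), 274 mm long (y), floor 4 mm thick, rim 20 mm high; a black strip (22 mm high) and a black D-handle (to y = +166 mm, 18 mm high) mark its +y end. Origin: centre of its underside, on the table; z up. The four pads lie in a row at x = 0, y = +99, +33, -33, -99 mm, in an order that differs each time
- rack: aluminium bottle rack, empty at the start, fixed, 72 mm wide (x), 274 mm long (y), floor 4 mm thick, rim 20 mm high; a black strip (22 mm high) and a black D-handle (to y = +166 mm, 18 mm high) mark its +y end. Origin: centre of its underside, on the table; z up. Dividers 10 mm thick, 20 mm high, part it into four open bays, 60 (x) by 56 mm (y), centred at x = 0, y = +99, +33, -33, -99 mm

How it is judged:
By the outcome, as a careful person would: the job done as asked, in the order asked, and still so for the second after the job is handed in, with the robot touching nothing.
It also fails if it takes over 99 s, if anything falls off the work surface, if the arm or the gripper's body presses on something with over 40 N, if the wrist force passes 120 N, or if a joint passes its speed limit or range.

ROBOT

A 6-joint arm with a two-finger parallel gripper is mounted at the origin on the work surface. World frame = base frame: x ahead of the robot, y to its left, z up, the work surface at z = 0. Lengths are in m, angles in degrees, forces in N, time in s.
With the tool pointing down it reaches from about 0.3 to 0.75 m from the base axis. Payload 8.5 kg.
Tool frame: the origin (TCP) lies at the very end of the fingers, on their centre line; the grasp point (between the pads) lies 19 mm behind it; x points along the fingers, y is the direction in which the jaws open and shut, and the axes are right-handed (so a half turn about x gives the same grasp; the last joint's range is limited). The gripper opens to 85 mm and grips with 20 to 120 N. Pads are 22 mm wide; open, the fingers measure 114 mm over their backs; the gripper's body (76 mm by 85 mm) begins 54 mm behind the grasp point. The pads swing forward as they close: fully open they stand 13 mm farther back than shut.
Start: joints at [59.055, 21.807, 74.336, -0, 83.858, -12.336], TCP at [0.176, 0.521, 0.231] pointing down, gripper open.
Joint ranges: [-178.18, 178.18], [-50.72, 133.34], [12.68, 142.11], [-81.47, 261.47], [9.98, 163.14], [-165.26, 165.26]. Speed limits (degrees/s): [136.94, 136.94, 180, 180, 180, 180].

INTERFACE

Orientations are given as a 3x3 rotation matrix whose columns are the frame's x, y, z axes.
In Python, from rig import sensors, cams, env gives the robot as it stands.
- The arm moves only by the shell command python3 -m crank 'ROWS' [FORCE]. ROWS is a JSON object of lists of equal length, an entry for each row: "hand": the closure in counts, from 0 (fully open) to 255 (shut); "translation": the shift along the tool's x, y, z in m, a list of three; "dr": the turn, a rotation vector about the tool's x, y, z in rad, a list of three. A call has 1 to 5 rows; each row is the pose to reach, as a shift and turn from the pose commanded when the call began, along the tool's axes at that moment; what a row does not reach only later rows make up. A row lasts 1/10 s, in which the tool goes at most 50 mm and 8.59 degrees, less where a joint would pass 70% of its speed; a pose out of reach is approached as far as the arm can. A call with a gripper value outside its range is refused whole. The fingers move at their own pace and stop on an object; FORCE is the grip in N (left out, the last holds). Time passes only in rows, so rows that repeat a pose let the fingers close. It gives the time, the measured TCP pose, the force and the opening at its end, in the units of the state.
- sensors.observe(): the state, without advancing time (a new reading comes with each control period).
- cams.get_image(name): name is "scene" or "top" or "wrist"; returns (picture, depth): 420x560x3 uint8, blue, green, red; 420x560 float32, m along the optical axis (not along the pixel's ray), 0 where there is no reading.
- cams.calibration(name): a dict with "vertical_fov" (degrees; the focal length in pixels is half the picture's height over the tangent of half this angle, whatever the lens; pixels are square), "cx", "cy" (the principal point, pixels), "distortion" ([k1, k2, p1, p2, k3] as OpenCV has them; the pictures are not rectified), "extrinsics" (4x4, takes a point from camera to world coordinates). Camera axes: x right, y down, z forward; pixel columns grow to the right and rows downward; lengths in m; the calibration is good to about 2 mm. A picture is of the moment at which its call begins: read the wrist's pose just before it. calibration takes no time and is no camera call; for the wrist camera it gives the pose at the moment of the call.
- env.close_job(): hands the job in, once; it reports no verdict.
The state is a dict: "time_s": time; "q": joint angles; "qvel": joint speeds; "joint_efforts": joint torques, N m; "position": TCP position; "tool_rot": TCP orientation; "ft_force": force on the tool from outside, world axes, zero at the start; "wrist_torque": the same for the moment, N m; "grip_width": finger opening in m.
Only numpy, scipy, OpenCV 4.12 (cv2) and the standard library are available. Lean on these libraries where they do the work, as an engineer would, in place of code of your own. Each camera call takes 0.05 s, during which the arm holds its last target. There are 200 camera calls.

## Working session

There is one attempt and no reset: what is moved stays moved. The work goes in short steps, Python scripts to look and compute and a shell command to move; the robot and the scene stay as the last step left them, time stands still between calls to the robot, and variables do not carry over. Pictures are saved under pics/ and viewed, about 12 in all and at most 16, crops included, and the job is handed in when it is done.

```bash
mkdir -p pics; ls
python3 - <<'E'
from rig import sensors, cams
import cv2,numpy as np
s=sensors.observe()
for k in s: print(k,np.round(s[k],4).tolist())
for n in("scene","top"):
    c=cams.calibration(n);print(n,c)
    p,d=cams.get_image(n);cv2.imwrite(f"pics/{n}0.png",p);np.save(f"pics/{n}0.npy",d)
E
```

```text
pics
time_s 0.0
q [59.0531, 21.8442, 74.3868, -0.0007, 83.8604, -12.3361]
qvel [-0.0272, -0.126, -0.004, 0.0261, 0.0831, 0.0947]
joint_efforts [0.0003, -44.8463, -23.1279, -0.0003, 0.0048, -0.0]
position [0.1754, 0.521, 0.2307]
tool_rot [[-0.0008, 0.3191, 0.9477], [-0.0014, 0.9477, -0.3191], [-1.0, -0.0016, -0.0003]]
ft_force [0.1276, 0.1433, -1.0702]
wrist_torque [-0.022, -0.0271, -0.0343]
grip_width 0.0855
scene {'vertical_fov': 46.72643213191947, 'cx': 276.0237089332997, 'cy': 204.93882385771138, 'distortion': array([-0.05180698,  0.        ,  0.        ,  0.        ,  0.        ]), 'extrinsics': array([[ 0.88997363,  0.37803117, -0.2550282 ,  0.81212801],
       [ 0.45590287, -0.72537132,  0.51574124, -0.51814498],
       [ 0.00997612, -0.57526418, -0.81790684,  0.8611176 ],
       [ 0.        ,  0.        ,  0.        ,  1.        ]])}
top {'vertical_fov': 49.544633651343446, 'cx': 288.4207692505567, 'cy': 207.18652039667933, 'distortion': array([-0.10288196,  0.        ,  0.        ,  0.        ,  0.        ]), 'extrinsics': array([[-1.23063639e-02, -9.77125814e-01,  2.12305669e-01,
         3.20073079e-01],
       [-9.99924262e-01,  1.19934656e-02, -2.76161704e-03,
        -1.04669771e-02],
       [ 1.52166556e-04, -2.12323575e-01, -9.77199405e-01,
         1.10691232e+00],
       [ 0.00000000e+00,  0.00000000e+00,  0.00000000e+00,
         1.00000000e+00]])}
```

View pics/top0.png

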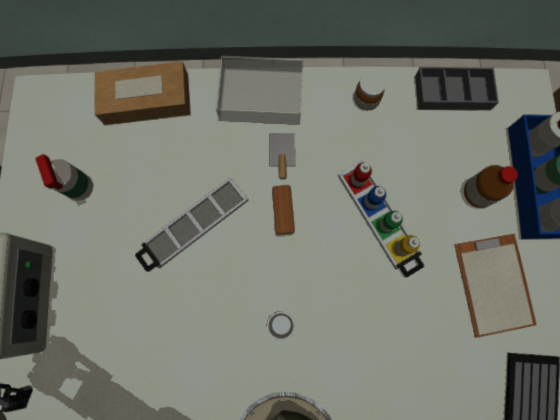

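View pics/scene0.png

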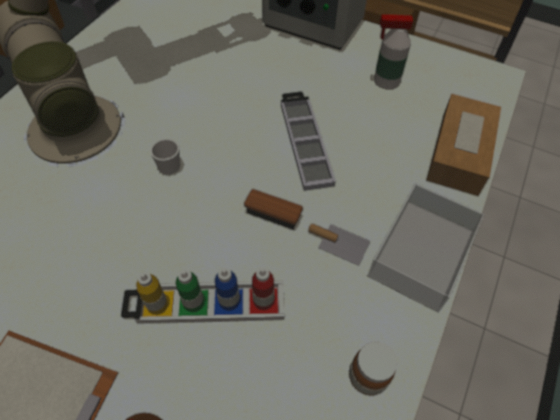

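The top view shows the caddy with its handle at (411,266), next to yellow, then green, blue and red at the far end. The rack's handle is at (148,258) and its far end at about (240,190). The scene view shows the same order. So yellow goes to bay -99, green to -33, blue to +33 and red to +99.

Run:
```python
import cv2,numpy as np
t=cv2.imread("pics/top0.png");s=cv2.imread("pics/scene0.png")
def crop(im,x,y,w=133,h=100):
    return cv2.resize(im[y:y+h,x:x+w],(400,300),interpolation=cv2.INTER_CUBIC)
# scale 3.0075
m=np.vstack([np.hstack([crop(t,130,173),crop(t,310,165,)]),np.hstack([crop(s,240,90),crop(s,135,235)])])
cv2.imwrite("pics/m1.png",cv2.convertScaleAbs(m,alpha=1.4))
```

```text
(no output)
```

View pics/m1.png

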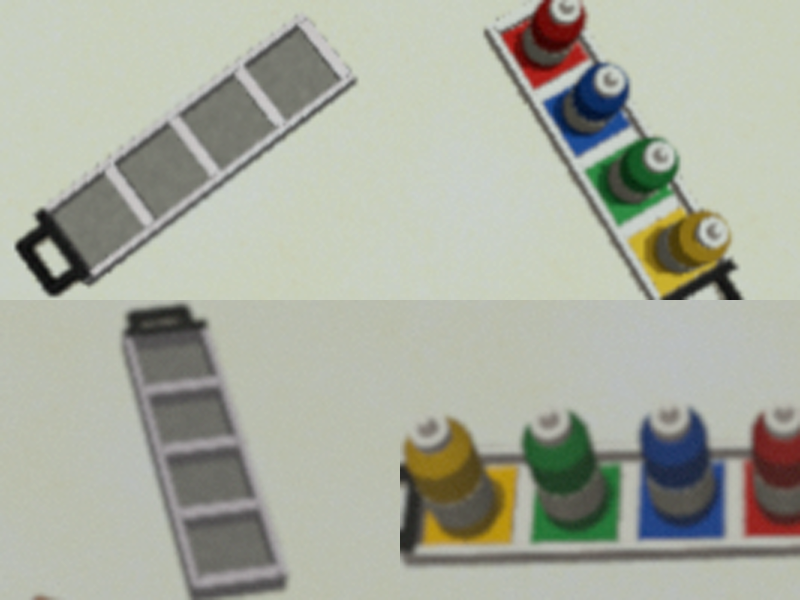

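The crops show the caps (tips) and the rack's three dividers clearly in both views. I'll triangulate the tips and the divider midpoints.

```bash
cat > h.py <<'E'
import cv2,numpy as np
from rig import cams
def ray(c,uv):
    f=210/np.tan(np.radians(c["vertical_fov"]/2));K=np.array([[f,0,c["cx"]],[0,f,c["cy"]],[0,0,1]])
    p=cv2.undistortPoints(np.array([[uv]],float),K,c["distortion"])[0,0]
    E=c["extrinsics"];d=E[:3,:3]@np.r_[p,1];return E[:3,3],d/np.linalg.norm(d)
def tri(r1,r2):
    (o1,a),(o2,b)=r1,r2
    t=np.linalg.lstsq(np.c_[a,-b],o2-o1,rcond=None)[0]
    p,q=o1+t[0]*a,o2+t[1]*b;return (p+q)/2,np.linalg.norm(p-q)
def atz(r,z): return r[0]+r[1]*(z-r[0][2])/r[1][2]
E
python3 - <<'E'
from h import *
T=cams.calibration("top");S=cams.calibration("scene");k=133/400
ct=lambda u,v:(130+u*k,173+v*k) if u<400 else (310+(u-400)*k,165+v*k)
cs=lambda u,v:(240+u*k,90+(v-300)*k) if u<400 else (135+(u-400)*k,235+(v-300)*k)
P={"red":((567,10),(783,419)),"blue":((612,80),(670,419)),"green":((660,155),(551,424)),"yellow":((714,233),(430,432)),
"D+66":((128,194.5),(185,382.5)),"D0":((196,146),(201.5,447)),"D-66":((261.5,96.5),(220.5,508.5))}
for n,(a,b) in P.items():
    z=.132 if n[0]!="D" else .02
    A,B=ray(T,ct(*a)),ray(S,cs(*b));p,e=tri(A,B)
    print(n,p.round(4),round(e,4),"top@z",atz(A,z)[:2].round(4),"scene@z",atz(B,z)[:2].round(4),"reach",np.hypot(*p[:2]).round(3))
E
```

```text
red [ 0.6246 -0.1892  0.1166] 0.0024 top@z [ 0.6189 -0.1872] scene@z [ 0.6293 -0.1952] reach 0.653
blue [ 0.5688 -0.2198  0.1194] 0.0023 top@z [ 0.5648 -0.2179] scene@z [ 0.5737 -0.2241] reach 0.61
green [ 0.511  -0.2529  0.1187] 0.0014 top@z [ 0.508  -0.2501] scene@z [ 0.5169 -0.2572] reach 0.57
yellow [ 0.4527 -0.2891  0.1183] 0.0027 top@z [ 0.45   -0.2862] scene@z [ 0.4604 -0.2924] reach 0.537
D+66 [0.4854 0.2695 0.021 ] 0.0039 top@z [0.484  0.2685] scene@z [0.4863 0.2721] reach 0.555
D0 [0.5254 0.2163 0.016 ] 0.0036 top@z [0.5232 0.2143] scene@z [0.5279 0.2143] reach 0.568
D-66 [0.5655 0.1632 0.0189] 0.0041 top@z [0.5636 0.1617] scene@z [0.5672 0.164 ] reach 0.589
```

```bash
cat > go.py <<'E'
import sys,numpy as np
from rig import sensors
from scipy.spatial.transform import Rotation as R
x,y,z,a=map(float,sys.argv[1:]);s=sensors.observe();T=np.array(s["tool_rot"]);a=np.radians(a)
Y=np.array([np.cos(a),np.sin(a),0]);X=np.array([0,0,-1.]);G=np.c_[X,Y,np.cross(X,Y)]
print("t",(T.T@(np.array([x,y,z])-s["position"])).round(4).tolist(),"dr",R.from_matrix(T.T@G).as_rotvec().round(3).tolist(),"q",np.round(s["q"],0).tolist(),"time",s["time_s"])
E
python3 go.py .4927 -.289 .24 -59.8
```

```text
t [-0.0085, -0.6664, 0.5592] dr [2.29, 0.001, 0.001] q [59.0, 22.0, 74.0, -0.0, 84.0, -12.0] time 0.1
```

```bash
python3 -m crank '{"hand":[0,0,0,0,0],"translation":[[0,-0.038,0.032],[0,-0.076,0.064],[0,-0.115,0.096],[0,-0.153,0.128],[-0.002,-0.191,0.161]],"dr":[[0.14,0,0],[0.28,0,0],[0.42,0,0],[0.56,0,0],[0.7,0,0]]}' 60; python3 go.py .4927 -.289 .24 -59.8
```

```text
time_s: 0.6
position: [0.2668, 0.2874, 0.233]
tool_rot: [[-0.001, 0.857, 0.515], [-0.0, 0.515, -0.857], [-1.0, -0.001, 0.0]]
ft_force: [2.3, 1.1, 0.8]
grip_width: 0.0854
t [-0.0069, -0.1032, 0.6104] dr [1.585, 0.001, 0.0] q [30.0, 6.0, 96.0, -0.0, 78.0, -1.0] time 0.6
```

```bash
python3 -m crank '{"hand":[0,0,0,0,0],"translation":[[-0.007,-0.103,0.61],[-0.007,-0.103,0.61],[-0.007,-0.103,0.61],[-0.007,-0.103,0.61],[-0.007,-0.103,0.61]],"dr":[[1.585,0,0],[1.585,0,0],[1.585,0,0],[1.585,0,0],[1.585,0,0]]}'; python3 go.py .4927 -.289 .24 -59.8
```

```text
time_s: 1.1
position: [0.3595, 0.055, 0.2362]
tool_rot: [[0.0, 0.978, -0.209], [0.0, -0.209, -0.978], [-1.0, 0.0, -0.0]]
ft_force: [1.6, -0.1, 0.9]
grip_width: 0.0854
t [-0.0038, 0.2021, 0.3086] dr [0.833, -0.0, -0.0] q [-10.0, 2.0, 100.0, 0.0, 78.0, 2.0] time 1.1
```

```bash
python3 -m crank '{"hand":[0,0,0,0,0],"translation":[[-0.004,0.202,0.309],[-0.004,0.202,0.309],[-0.004,0.202,0.309],[-0.004,0.202,0.309],[-0.004,0.202,0.309]],"dr":[[0.833,0,0],[0.833,0,0],[0.833,0,0],[0.833,0,0],[0.833,0,0]]}'; python3 go.py .4927 -.289 .24 -59.8
```

```text
time_s: 1.6
position: [0.4511, -0.1777, 0.2386]
tool_rot: [[-0.0, 0.573, -0.82], [0.0, -0.82, -0.573], [-1.0, -0.001, 0.0]]
ft_force: [0.6, 1.0, 0.8]
grip_width: 0.0856
t [-0.0015, 0.115, 0.0297] dr [0.083, 0.0, 0.001] q [-36.0, 15.0, 83.0, 0.0, 82.0, 20.0] time 1.6
```

```bash
python3 go.py .4527 -.2891 .24 -59.8
```

```text
t [-0.0014, 0.0922, 0.0625] dr [0.083, 0.0, 0.001] q [-36.0, 15.0, 83.0, 0.0, 82.0, 20.0] time 1.6
```

```bash
python3 -m crank '{"hand":[0,0,0,0],"translation":[[-0.001,0.092,0.0625],[-0.001,0.092,0.0625],[-0.001,0.092,0.0625],[-0.001,0.092,0.0625]],"dr":[[0.083,0,0],[0.083,0,0],[0.083,0,0],[0.083,0,0]]}'
python3 - <<'E'
from h import *
c=cams.calibration("wrist");print(c["extrinsics"].round(3).tolist())
p,d=cams.get_image("wrist");cv2.imwrite("pics/w1.png",p);np.save("pics/w1.npy",d)
import pickle;pickle.dump(c,open("pics/w1.pkl","wb"))
E
```

```text
time_s: 2.0
position: [0.4528, -0.288, 0.239]
tool_rot: [[-0.001, 0.507, -0.862], [0.001, -0.862, -0.507], [-1.0, -0.001, 0.0]]
ft_force: [-0.6, -0.4, 0.3]
grip_width: 0.0858
[[0.507, -0.817, -0.276, 0.524], [-0.862, -0.48, -0.161, -0.247], [-0.001, 0.32, -0.948, 0.381], [0.0, 0.0, 0.0, 1.0]]
```

View pics/w1.png

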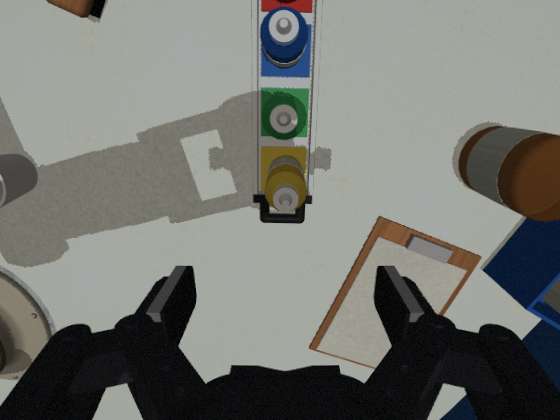

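The wrist view shows the tips of yellow at (287,199), green at (285,120) and blue at (284,26), with the caddy's row vertical in the picture, so the yaw matches.

Run:
```python
from h import *
import pickle
c=pickle.load(open("pics/w1.pkl","rb"));d=np.load("pics/w1.npy");T=cams.calibration("top");k=133/400
for n,uv,t in(("yellow",(287,199),(714,233)),("green",(285,120),(660,155)),("blue",(284,26),(612,80))):
    r=ray(c,uv);D=d[uv[1],uv[0]];E=c["extrinsics"];zc=E[:3,2]@r[1]
    tt=ray(T,(310+(t[0]-400)*k,165+t[1]*k))
    print(n,"depth",(r[0]+r[1]*D/zc).round(4),"@.132",atz(r,.132).round(4),"tri top",tri(r,tt)[0].round(4),tri(r,tt)[1].round(4))
for uv in((260,110),(311,110),(260,170),(313,170)): print(atz(ray(c,uv),.02).round(4))
```

```text
yellow depth [ 0.4563 -0.2885  0.1293] @.132 [ 0.4571 -0.2881  0.132 ] tri top [ 0.4523 -0.2911  0.1146] 0.0002
green depth [ 0.5107 -0.2546  0.1306] @.132 [ 0.5108 -0.2546  0.132 ] tri top [ 0.5104 -0.2545  0.1167] 0.0015
blue depth [ 0.5669 -0.2207  0.1313] @.132 [ 0.5668 -0.2208  0.132 ] tri top [ 0.5679 -0.2199  0.122 ] 0.0013
[ 0.5001 -0.2291  0.02  ]
[ 0.5285 -0.2773  0.02  ]
[ 0.4413 -0.2618  0.02  ]
[ 0.4725 -0.3148  0.02  ]
```

```bash
python3 go.py .455 -.2885 .066 -59.3
```

```text
t [0.1733, 0.0031, -0.0008] dr [-0.003, 0.0, 0.001] q [-45.0, 20.0, 76.0, 0.0, 84.0, 14.0] time 2.05
```

```bash
python3 -m crank '{"hand":[0,0,0,0,0],"translation":[[0.05,0.003,-0.001],[0.1,0.003,-0.001],[0.14,0.003,-0.001],[0.173,0.003,-0.001],[0.173,0.003,-0.001]],"dr":[[0,0,0],[0,0,0],[0,0,0],[0,0,0],[0,0,0]]}'; python3 -m crank '{"hand":[255,255,255,255,255],"translation":[[0,0,0],[0,0,0],[0,0,0],[0,0,0],[0,0,0]],"dr":[[0,0,0],[0,0,0],[0,0,0],[0,0,0],[0,0,0]]}' 60
```

```text
time_s: 2.55
position: [0.4542, -0.2855, 0.0639]
tool_rot: [[-0.006, 0.51, -0.86], [0.006, -0.86, -0.51], [-1.0, -0.008, 0.002]]
ft_force: [-0.6, 0.7, 0.7]
grip_width: 0.0856
time_s: 3.05
position: [0.456, -0.289, 0.0688]
tool_rot: [[0.002, 0.509, -0.861], [-0.002, -0.861, -0.509], [-1.0, 0.002, -0.001]]
ft_force: [-1.0, 3.6, 8.6]
grip_width: 0.0383
```

```bash
python3 -m crank '{"hand":[255,255,255,255,255],"translation":[[0,0,0],[0,0,0],[0,0,0],[-0.01,0,0],[-0.01,0,0]],"dr":[[0,0,0],[0,0,0],[0,0,0],[0,0,0],[0,0,0]]}' 60;  python3 - <<'E'
from h import *
p,d=cams.get_image("wrist");cv2.imwrite("pics/w2.png",p)
E
```

```text
time_s: 3.55
position: [0.4562, -0.2894, 0.0787]
tool_rot: [[0.002, 0.509, -0.861], [-0.002, -0.861, -0.509], [-1.0, 0.003, -0.001]]
ft_force: [0.3, -0.6, -0.4]
grip_width: 0.0386
```

View pics/w2.png

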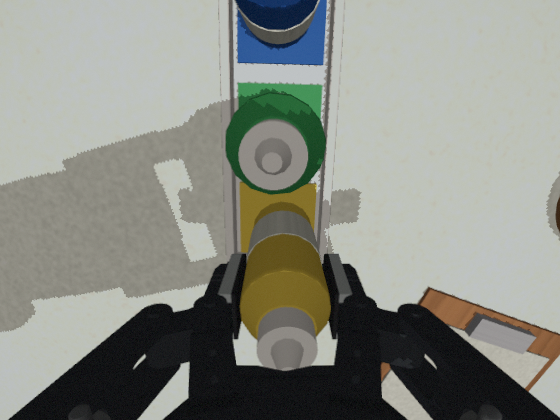

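The picture shows yellow held squarely between the pads, at (285,290), and lifted clear.

```bash
python3 -m crank '{"hand":[255,255,255,255,255],"translation":[[-0.05,0,0],[-0.1,0,0],[-0.13,-0.02,0],[-0.15,-0.06,0],[-0.16,-0.1,0]],"dr":[[0,0,0],[0,0,0],[-0.12,0,0],[-0.24,0,0],[-0.36,0,0]]}' 60; python3 go.py .545 .12 .235 37
```

```text
time_s: 4.1
position: [0.4043, -0.2022, 0.2384]
tool_rot: [[0.002, 0.782, -0.623], [-0.002, -0.623, -0.782], [-1.0, 0.003, 0.0]]
ft_force: [-0.3, -0.6, -0.5]
grip_width: 0.0386
t [0.0031, -0.0907, -0.3397] dr [-1.319, 0.002, -0.002] q [-42.0, 12.0, 88.0, 0.0, 80.0, -3.0] time 4.1
```

```bash
python3 -m crank '{"hand":[255,255,255,255,255],"translation":[[0.003,-0.091,-0.34],[0.003,-0.091,-0.34],[0.003,-0.091,-0.34],[0.003,-0.091,-0.34],[0.003,-0.091,-0.34]],"dr":[[-1.319,0.002,-0.002],[-1.319,0.002,-0.002],[-1.319,0.002,-0.002],[-1.319,0.002,-0.002],[-1.319,0.002,-0.002]]}'; python3 go.py .545 .12 .235 37
```

```text
time_s: 4.6
position: [0.5059, 0.028, 0.2348]
tool_rot: [[-0.0, 0.997, 0.079], [0.001, 0.079, -0.997], [-1.0, -0.0, -0.001]]
ft_force: [0.9, -1.7, -0.7]
grip_width: 0.0388
t [-0.0001, 0.0462, -0.0886] dr [-0.567, -0.001, -0.0] q [-10.0, 17.0, 81.0, 0.0, 82.0, -15.0] time 4.6
```

```bash
python3 -m crank '{"hand":[255,255,255,255,255],"translation":[[0,0.046,-0.089],[0,0.046,-0.089],[0,0.046,-0.089],[0,0.046,-0.089],[0,0.046,-0.089]],"dr":[[-0.567,0,0],[-0.567,0,0],[-0.567,0,0],[-0.567,0,0],[-0.567,0,0]]}'
python3 - <<'E'
from h import *
import pickle
c=cams.calibration("wrist")
p,d=cams.get_image("wrist");cv2.imwrite("pics/w3.png",p)
np.save("pics/w3.npy",d);pickle.dump(c,open("pics/w3.pkl","wb"))
E
```

```text
time_s: 5.1
position: [0.5449, 0.1184, 0.2345]
tool_rot: [[-0.001, 0.801, 0.599], [0.001, 0.599, -0.801], [-1.0, -0.0, -0.002]]
ft_force: [-0.0, -0.4, -1.0]
grip_width: 0.0387
```

View pics/w3.png

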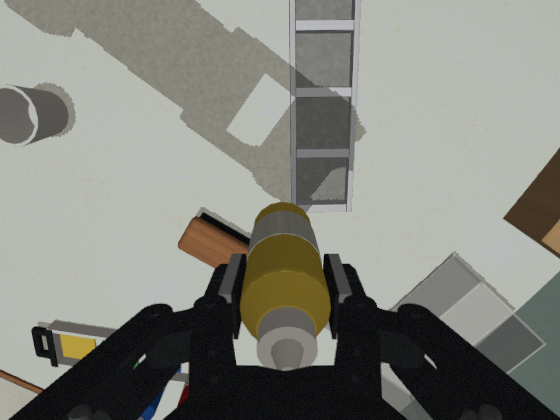

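The rack appears vertical in the picture, with its divider mid-points at (324,153), (323,92) and (325,25) and the far end wall at (322,209).

```bash
python3 - <<'E'
from h import *
import pickle
c=pickle.load(open("pics/w3.pkl","rb"));d=np.load("pics/w3.npy");E=c["extrinsics"]
T=cams.calibration("top");k=133/400
P=[]
for n,uv,t,l in(("D-66",(324,153),(261.5,96.5),-.066),("D0",(323,92),(196,146),0),("D+66",(325,25),(128,194.5),.066),("end",(322,209),None,-.1345)):
    r=ray(c,uv);D=d[uv[1],uv[0]];q=r[0]+r[1]*D/(E[:3,2]@r[1]);w=atz(r,.02);P.append((*w[:2],l))
    print(n,"depth",q.round(4),"@.02",w.round(4),[x.round(4) for x in tri(r,ray(T,(130+t[0]*k,173+t[1]*k)))] if t else "")
P=np.array(P[:3]);m=[np.polyfit(P[:,2],P[:,i],1) for i in(0,1)]
print("axis",np.degrees(np.arctan2(m[1][0],m[0][0])),np.hypot(m[0][0],m[1][0]))
for b in(-.099,-.033,.033,.099): print(b,[np.polyval(a,b).round(4) for a in m])
E
python3 go.py .585 .137 .12 37
```

```text
D-66 depth [0.5668 0.164  0.0185] @.02 [0.5665 0.164  0.02  ] [array([0.5677, 0.1635, 0.0078]), np.float64(0.0025)]
D0 depth [0.5246 0.2145 0.02  ] @.02 [0.5246 0.2145 0.02  ] [array([0.5248, 0.2154, 0.013 ]), np.float64(0.0009)]
D+66 depth [0.4853 0.2672 0.0195] @.02 [0.4854 0.2671 0.02  ] [array([0.4851, 0.2694, 0.0133]), np.float64(0.0016)]
end depth [0.6071 0.1103 0.0187] @.02 [0.6067 0.1105 0.02  ] 
axis 128.23308420143692 0.9936189050092386
-0.099 [np.float64(0.5864), np.float64(0.1379)]
-0.033 [np.float64(0.5458), np.float64(0.1895)]
0.033 [np.float64(0.5052), np.float64(0.241)]
0.099 [np.float64(0.4646), np.float64(0.2925)]
t [0.1146, 0.0435, 0.0089] dr [-0.008, -0.002, 0.0] q [0.0, 22.0, 73.0, 0.0, 85.0, -37.0] time 5.15
```

```bash
python3 -m crank '{"hand":[255,255,255,255,255],"translation":[[0.02,0.044,0.0095],[0.07,0.044,0.0095],[0.115,0.044,0.0095],[0.15,0.044,0.0095],[0.15,0.044,0.0095]],"dr":[[-0.01,0,0],[-0.01,0,0],[-0.01,0,0],[-0.01,0,0],[-0.01,0,0]]}'; python3 go.py .586 .137 .066 37.6
```

```text
time_s: 5.65
position: [0.5834, 0.1363, 0.0805]
tool_rot: [[-0.01, 0.798, 0.602], [0.001, 0.602, -0.798], [-1.0, -0.007, -0.007]]
ft_force: [-0.5, -0.4, 0.0]
grip_width: 0.0384
t [0.0144, 0.0026, 0.0012] dr [-0.01, -0.007, 0.007] q [2.0, 35.0, 78.0, 0.0, 67.0, -35.0] time 5.65
```

```bash
python3 -m crank '{"hand":[255,255,255,255,255],"translation":[[0,0,0],[0.008,0,0],[0.014,0,0],[0.014,0,0],[0.014,0,0]],"dr":[[0,0,0],[0,0,0],[0,0,0],[0,0,0],[0,0,0]]}'; python3 go.py .586 .137 .066 37.6
```

```text
time_s: 6.15
position: [0.586, 0.1369, 0.0713]
tool_rot: [[-0.0, 0.796, 0.605], [0.001, 0.605, -0.796], [-1.0, 0.001, -0.001]]
ft_force: [-0.6, -0.7, -0.3]
grip_width: 0.0386
t [0.0053, 0.0001, -0.0] dr [-0.006, -0.001, -0.001] q [2.0, 36.0, 79.0, 0.0, 66.0, -35.0] time 6.15
```

```bash
python3 -m crank '{"hand":[255,255,255,255,255],"translation":[[0.002,0,0],[0.004,0,0],[0.005,0,0],[0.005,0,0],[0.005,0,0]],"dr":[[0,0,0],[0,0,0],[0,0,0],[0,0,0],[0,0,0]]}'
```

```text
time_s: 6.65
position: [0.5858, 0.137, 0.0659]
tool_rot: [[-0.001, 0.796, 0.605], [0.001, 0.605, -0.796], [-1.0, 0.0, -0.001]]
ft_force: [-0.5, -0.6, 0.8]
grip_width: 0.0387
```

```bash
python3 -m crank '{"hand":[255,255,255],"translation":[[0.001,0,0],[0.001,0,0],[0.001,0,0]],"dr":[[0,0,0],[0,0,0],[0,0,0]]}';python3 -m crank '{"hand":[180,120,60,0,0],"translation":[[0,0,0],[0,0,0],[0,0,0],[0,0,0],[0,0,0]],"dr":[[0,0,0],[0,0,0],[0,0,0],[0,0,0],[0,0,0]]}'
```

```text
time_s: 6.95
position: [0.5859, 0.1368, 0.0658]
tool_rot: [[0.0, 0.796, 0.605], [0.001, 0.605, -0.796], [-1.0, 0.001, -0.001]]
ft_force: [-3.1, -1.5, 8.2]
grip_width: 0.0389
time_s: 7.45
position: [0.5858, 0.137, 0.0646]
tool_rot: [[-0.001, 0.796, 0.605], [0.001, 0.605, -0.796], [-1.0, 0.0, -0.002]]
ft_force: [0.3, 0.2, 0.2]
grip_width: 0.0847
```

```bash
python3 -m crank '{"hand":[0,0,0,0,0],"translation":[[-0.03,0,0],[-0.08,0,0],[-0.13,0,0],[-0.17,0,0],[-0.17,0.0,0.03]],"dr":[[0,0,0],[0,0,0],[0,0,0],[0,0,0],[0.14,0,0]]}'; python3 go.py .5115 -.255 .235 -59.3
```

```text
time_s: 7.95
position: [0.6048, 0.1149, 0.2418]
tool_rot: [[0.011, 0.872, 0.49], [0.002, 0.49, -0.872], [-1.0, 0.01, 0.003]]
ft_force: [0.3, 0.6, -1.2]
grip_width: 0.0855
t [0.005, -0.2626, 0.2768] dr [1.547, -0.005, -0.011] q [-0.0, 28.0, 62.0, 0.0, 89.0, -30.0] time 7.95
```

```bash
python3 -m crank '{"hand":[0,0,0,0,0],"translation":[[0,-0.263,0.277],[0,-0.263,0.277],[0,-0.263,0.277],[0,-0.263,0.277],[0,-0.263,0.277]],"dr":[[1.547,0,0],[1.547,0,0],[1.547,0,0],[1.547,0,0],[1.547,0,0]]}'; python3 go.py .5115 -.255 .235 -59.3
```

```text
time_s: 8.45
position: [0.5416, -0.1312, 0.2345]
tool_rot: [[-0.001, 0.97, -0.244], [0.001, -0.244, -0.97], [-1.0, -0.001, -0.001]]
ft_force: [1.3, -0.3, -0.0]
grip_width: 0.0851
t [-0.0007, 0.001, 0.1274] dr [0.789, -0.001, 0.001] q [-26.0, 22.0, 73.0, 0.0, 85.0, -12.0] time 8.45
```

```bash
python3 -m crank '{"hand":[0,0,0,0,0],"translation":[[0,0.001,0.127],[0,0.001,0.127],[0,0.001,0.127],[0,0.001,0.127],[0,0.001,0.127]],"dr":[[0.789,0,0],[0.789,0,0],[0.789,0,0],[0.789,0,0],[0.789,0,0]]}'; python3 go.py .5115 -.255 .235 -59.3
```

```text
time_s: 8.95
position: [0.5127, -0.2541, 0.234]
tool_rot: [[-0.001, 0.542, -0.84], [0.002, -0.84, -0.542], [-1.0, -0.002, -0.0]]
ft_force: [0.7, 0.2, 0.4]
grip_width: 0.0855
t [-0.001, 0.0001, 0.0015] dr [0.037, -0.0, 0.002] q [-38.0, 24.0, 70.0, 0.0, 86.0, 19.0] time 8.95
```

```bash
python3 -m crank '{"hand":[0,0,0,0,0],"translation":[[0.02,0,0.0015],[0.07,0,0.0015],[0.12,0,0.0015],[0.15,0,0.0015],[0.166,0,0.0015]],"dr":[[0.037,0,0],[0.037,0,0],[0.037,0,0],[0.037,0,0],[0.037,0,0]]}'; python3 -m crank '{"hand":[0,255,255,255,255],"translation":[[0,0,0],[0,0,0],[0,0,0],[0,0,0],[0,0,0]],"dr":[[0,0,0],[0,0,0],[0,0,0],[0,0,0],[0,0,0]]}' 60; python3 -m crank '{"hand":[255,255],"translation":[[0,0,0],[0,0,0]],"dr":[[0,0,0],[0,0,0]]}' 60
```

```text
time_s: 9.45
position: [0.5107, -0.2528, 0.0653]
tool_rot: [[-0.004, 0.517, -0.856], [0.004, -0.856, -0.517], [-1.0, -0.006, 0.001]]
ft_force: [0.8, -0.1, 0.3]
grip_width: 0.0855
time_s: 9.95
position: [0.5121, -0.2537, 0.0697]
tool_rot: [[0.001, 0.517, -0.856], [0.0, -0.856, -0.517], [-1.0, -0.0, -0.001]]
ft_force: [-0.1, 1.8, 5.0]
grip_width: 0.0385
time_s: 10.15
position: [0.5121, -0.2537, 0.0696]
tool_rot: [[0.001, 0.517, -0.856], [0.0, -0.856, -0.517], [-1.0, 0.0, -0.001]]
ft_force: [-0.2, 1.0, 5.4]
grip_width: 0.0383
```

```bash
python3 -m crank '{"hand":[255,255,255,255,255],"translation":[[-0.03,0,0],[-0.08,0,0],[-0.13,0,0],[-0.165,0,0],[-0.17,0,-0.04]],"dr":[[0,0,0],[0,0,0],[0,0,0],[0,0,0],[-0.14,0,0]]}' 60; python3 go.py .5458 .1893 .235 37.6
```

```text
time_s: 10.65
position: [0.5456, -0.2356, 0.2446]
tool_rot: [[0.006, 0.63, -0.777], [-0.005, -0.777, -0.63], [-1.0, 0.008, -0.002]]
ft_force: [2.0, -1.0, -1.3]
grip_width: 0.0383
t [0.0074, -0.3299, -0.2677] dr [-1.546, 0.005, -0.008] q [-35.0, 26.0, 66.0, -0.0, 88.0, 16.0] time 10.65
```

```bash
python3 -m crank '{"hand":[255,255,255,255,255],"translation":[[0.003,-0.33,-0.268],[0.003,-0.33,-0.268],[0.003,-0.33,-0.268],[0.003,-0.33,-0.268],[0.003,-0.33,-0.268]],"dr":[[-1.546,0,0],[-1.546,0,0],[-1.546,0,0],[-1.546,0,0],[-1.546,0,0]]}'; python3 go.py .5458 .1893 .235 37.6
```

```text
time_s: 11.15
position: [0.5452, 0.0188, 0.2374]
tool_rot: [[-0.0, 0.991, -0.131], [0.001, -0.131, -0.991], [-1.0, -0.0, -0.001]]
ft_force: [0.0, -0.4, -1.3]
grip_width: 0.0384
t [0.0026, -0.0217, -0.1691] dr [-0.787, -0.001, -0.0] q [-10.0, 21.0, 74.0, 0.0, 84.0, -3.0] time 11.15
```

```bash
python3 -m crank '{"hand":[255,255,255,255,255],"translation":[[0.003,-0.022,-0.169],[0.003,-0.022,-0.169],[0.003,-0.022,-0.169],[0.003,-0.022,-0.169],[0.003,-0.022,-0.169]],"dr":[[-0.787,0,0],[-0.787,0,0],[-0.787,0,0],[-0.787,0,0],[-0.787,0,0]]}'; python3 go.py .5458 .1893 .066 37.6
```

```text
time_s: 11.65
position: [0.5462, 0.1903, 0.2343]
tool_rot: [[-0.001, 0.812, 0.584], [0.002, 0.584, -0.812], [-1.0, 0.001, -0.002]]
ft_force: [-0.4, -0.0, -0.3]
grip_width: 0.0384
t [0.1683, -0.0011, 0.0009] dr [-0.033, -0.002, -0.001] q [7.0, 25.0, 69.0, 0.0, 86.0, -28.0] time 11.65
```

```bash
python3 -m crank '{"hand":[255,255,255,255,255],"translation":[[0.02,-0.001,0.001],[0.07,-0.001,0.001],[0.115,-0.001,0.001],[0.145,-0.001,0.001],[0.155,-0.001,0.001]],"dr":[[-0.033,0,0],[-0.033,0,0],[-0.033,0,0],[-0.033,0,0],[-0.033,0,0]]}';python3 -m crank '{"hand":[255,255,255,255,255],"translation":[[0.003,0,0],[0.006,0,0],[0.006,0,0],[0.006,0,0],[0.006,0,0]],"dr":[[0,0,0],[0,0,0],[0,0,0],[0,0,0],[0,0,0]]}'; python3 go.py .5458 .1893 .0666 37.6
```

```text
time_s: 12.15
position: [0.5451, 0.1859, 0.0765]
tool_rot: [[-0.006, 0.799, 0.602], [0.001, 0.602, -0.799], [-1.0, -0.004, -0.004]]
ft_force: [-0.5, -0.3, -1.1]
grip_width: 0.0387
time_s: 12.65
position: [0.547, 0.1862, 0.074]
tool_rot: [[0.001, 0.798, 0.602], [0.002, 0.602, -0.798], [-1.0, 0.002, -0.001]]
ft_force: [-0.7, -0.5, -1.9]
grip_width: 0.0386
t [0.0074, 0.0009, -0.0032] dr [-0.01, -0.001, -0.002] q [7.0, 33.0, 83.0, 0.0, 64.0, -30.0] time 12.65
```

```bash
python3 -m crank '{"hand":[255,255,255,255,255],"translation":[[0,0.001,-0.003],[0.004,0.001,-0.003],[0.007,0.001,-0.003],[0.008,0.001,-0.003],[0.008,0.001,-0.003]],"dr":[[0,0,0],[0,0,0],[0,0,0],[0,0,0],[0,0,0]]}'
```

```text
time_s: 13.15
position: [0.5457, 0.1891, 0.0666]
tool_rot: [[0.0, 0.798, 0.602], [0.001, 0.602, -0.798], [-1.0, 0.001, -0.001]]
ft_force: [-4.6, -1.7, 13.9]
grip_width: 0.0383
```

```bash
python3 -m crank '{"hand":[255,180,100,0,0],"translation":[[-0.001,0,0],[-0.001,0,0],[-0.001,0,0],[-0.001,0,0],[-0.001,0,0]],"dr":[[0,0,0],[0,0,0],[0,0,0],[0,0,0],[0,0,0]]}'; python3 -m crank '{"hand":[0,0,0,0,0],"translation":[[-0.03,0,0],[-0.08,0,0],[-0.13,0,0],[-0.17,0,0],[-0.17,0.0,0.03]],"dr":[[0,0,0],[0,0,0],[0,0,0],[0,0,0],[0.14,0,0]]}'; python3 go.py .568 -.2205 .235 -59.3
```

```text
time_s: 13.65
position: [0.5456, 0.1891, 0.0659]
tool_rot: [[-0.001, 0.799, 0.602], [0.001, 0.602, -0.799], [-1.0, 0.0, -0.002]]
ft_force: [0.9, 0.3, 0.2]
grip_width: 0.0788
time_s: 14.15
position: [0.5645, 0.167, 0.2426]
tool_rot: [[0.01, 0.874, 0.486], [0.003, 0.486, -0.874], [-1.0, 0.01, 0.002]]
ft_force: [0.5, -0.8, -0.2]
grip_width: 0.0851
t [0.0065, -0.1854, 0.3402] dr [1.543, -0.006, -0.01] q [5.0, 25.0, 67.0, 0.0, 87.0, -24.0] time 14.15
```

```bash
python3 -m crank '{"hand":[0,0,0,0,0],"translation":[[0,-0.185,0.34],[0,-0.185,0.34],[0,-0.185,0.34],[0,-0.185,0.34],[0,-0.185,0.34]],"dr":[[1.543,0,0],[1.543,0,0],[1.543,0,0],[1.543,0,0],[1.543,0,0]]}'; python3 go.py .568 -.2205 .235 -59.3
```

```text
time_s: 14.65
position: [0.5654, -0.0871, 0.2356]
tool_rot: [[-0.001, 0.969, -0.248], [0.001, -0.248, -0.969], [-1.0, -0.001, -0.001]]
ft_force: [1.2, -0.4, 0.1]
grip_width: 0.0853
t [0.0004, 0.0356, 0.1286] dr [0.785, -0.001, 0.002] q [-21.0, 24.0, 70.0, 0.0, 86.0, -6.0] time 14.65
```

```bash
python3 -m crank '{"hand":[0,0,0,0,0],"translation":[[0,0.036,0.129],[0,0.036,0.129],[0,0.036,0.129],[0,0.036,0.129],[0,0.036,0.129]],"dr":[[0.785,0,0],[0.785,0,0],[0.785,0,0],[0.785,0,0],[0.785,0,0]]}'; python3 go.py .568 -.2205 .235 -59.3
python3 - <<'E'
from h import *
p,d=cams.get_image("wrist");cv2.imwrite("pics/w4.png",p)
E
```

```text
time_s: 15.15
position: [0.5692, -0.2203, 0.2349]
tool_rot: [[-0.001, 0.538, -0.843], [0.002, -0.843, -0.538], [-1.0, -0.002, 0.0]]
ft_force: [0.7, 0.0, 0.2]
grip_width: 0.0857
t [-0.0001, -0.0005, 0.0011] dr [0.033, 0.0, 0.002] q [-32.0, 28.0, 64.0, 0.0, 89.0, 25.0] time 15.15
```

View pics/w4.png

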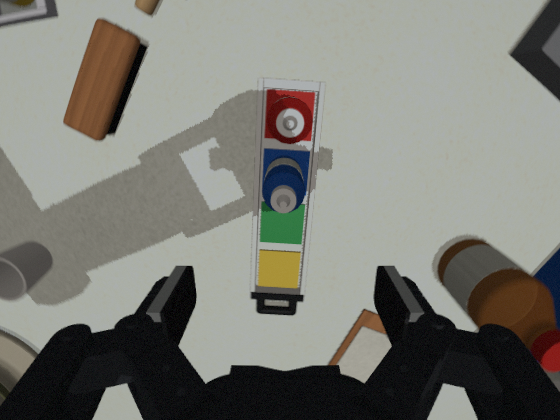

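Blue's tip at (284,201) sits where yellow's did before its grasp, so the alignment is right. Red is at (290,124), and the yellow and green pads are empty.

```bash
python3 -m crank '{"hand":[0,0,0,0,0],"translation":[[0.02,0,0.001],[0.07,0,0.001],[0.12,0,0.001],[0.15,0,0.001],[0.167,0,0.001]],"dr":[[0.033,0,0],[0.033,0,0],[0.033,0,0],[0.033,0,0],[0.033,0,0]]}'; python3 -m crank '{"hand":[0,255,255,255,255],"translation":[[0,0,0],[0,0,0],[0,0,0],[0,0,0],[0,0,0]],"dr":[[0,0,0],[0,0,0],[0,0,0],[0,0,0],[0,0,0]]}' 60; python3 -m crank '{"hand":[255,255],"translation":[[0,0,0],[0,0,0]],"dr":[[0,0,0],[0,0,0]]}' 60
```

```text
time_s: 15.7
position: [0.5674, -0.2184, 0.0654]
tool_rot: [[-0.005, 0.52, -0.854], [0.004, -0.854, -0.52], [-1.0, -0.006, 0.002]]
ft_force: [0.4, 0.1, 0.6]
grip_width: 0.0854
time_s: 16.2
position: [0.569, -0.2194, 0.07]
tool_rot: [[0.001, 0.518, -0.856], [0.0, -0.856, -0.518], [-1.0, 0.0, -0.001]]
ft_force: [0.1, 1.1, 6.5]
grip_width: 0.0384
time_s: 16.4
position: [0.569, -0.2194, 0.07]
tool_rot: [[0.001, 0.518, -0.856], [0.0, -0.856, -0.518], [-1.0, 0.0, -0.001]]
ft_force: [-0.5, 0.4, 6.1]
grip_width: 0.0389
```

```bash
python3 -m crank '{"hand":[255,255,255,255,255],"translation":[[-0.03,0,0],[-0.08,0,0],[-0.13,0,0],[-0.165,0,0],[-0.17,0,-0.04]],"dr":[[0,0,0],[0,0,0],[0,0,0],[0,0,0],[-0.14,0,0]]}' 60; python3 go.py .5053 .2415 .24 37.6
```

```text
time_s: 16.9
position: [0.6024, -0.2013, 0.2452]
tool_rot: [[0.007, 0.63, -0.776], [-0.004, -0.776, -0.63], [-1.0, 0.008, -0.003]]
ft_force: [0.8, -0.6, -1.6]
grip_width: 0.0384
t [0.0026, -0.405, -0.2036] dr [-1.545, 0.004, -0.008] q [-29.0, 30.0, 58.0, -0.0, 91.0, 22.0] time 16.9
```

Grasp height is .0700, so contact in the rack should come at .0670.

```bash
python3 -m crank '{"hand":[255,255,255,255,255],"translation":[[0,-0.405,-0.204],[0,-0.405,-0.204],[0,-0.405,-0.204],[0,-0.405,-0.204],[0,-0.405,-0.204]],"dr":[[-1.545,0,0],[-1.545,0,0],[-1.545,0,0],[-1.545,0,0],[-1.545,0,0]]}'; python3 go.py .5053 .2415 .24 37.6
```

```text
time_s: 17.4
position: [0.5481, 0.0471, 0.2393]
tool_rot: [[-0.0, 0.991, -0.13], [0.001, -0.13, -0.991], [-1.0, -0.0, -0.001]]
ft_force: [-0.1, -0.4, -1.4]
grip_width: 0.0386
t [-0.0004, -0.0678, -0.1871] dr [-0.787, -0.001, -0.0] q [-7.0, 22.0, 73.0, 0.0, 85.0, 0.0] time 17.4
```

```bash
python3 -m crank '{"hand":[255,255,255,255,255],"translation":[[0,-0.068,-0.187],[0,-0.068,-0.187],[0,-0.068,-0.187],[0,-0.068,-0.187],[0,-0.068,-0.187]],"dr":[[-0.787,0,0],[-0.787,0,0],[-0.787,0,0],[-0.787,0,0],[-0.787,0,0]]}'; python3 go.py .5053 .2415 .067 37.6
```

```text
time_s: 17.9
position: [0.5051, 0.2448, 0.2395]
tool_rot: [[-0.001, 0.811, 0.586], [0.003, 0.586, -0.811], [-1.0, 0.001, -0.003]]
ft_force: [0.1, -1.0, -0.9]
grip_width: 0.0386
t [0.1725, -0.0019, 0.0033] dr [-0.03, -0.003, -0.001] q [14.0, 23.0, 72.0, 0.0, 86.0, -22.0] time 17.9
```

```bash
python3 -m crank '{"hand":[255,255,255,255,255],"translation":[[0.02,0,0],[0.07,0,0],[0.12,0,0],[0.15,0,0],[0.16,0,0]],"dr":[[-0.03,0,0],[-0.03,0,0],[-0.03,0,0],[-0.03,0,0],[-0.03,0,0]]}';python3 -m crank '{"hand":[255,255,255,255,255],"translation":[[0.003,0,0],[0.005,0,0],[0.005,0,0],[0.005,0,0],[0.005,0,0]],"dr":[[0,0,0],[0,0,0],[0,0,0],[0,0,0],[0,0,0]]}'; python3 go.py .5053 .2415 .067 37.6
```

```text
time_s: 18.4
position: [0.5056, 0.2397, 0.0765]
tool_rot: [[-0.006, 0.8, 0.6], [0.0, 0.6, -0.8], [-1.0, -0.005, -0.004]]
ft_force: [-0.2, 0.1, -1.8]
grip_width: 0.0387
time_s: 18.9
position: [0.5074, 0.2402, 0.0751]
tool_rot: [[0.001, 0.8, 0.6], [0.002, 0.6, -0.8], [-1.0, 0.002, -0.001]]
ft_force: [-0.0, -0.7, -1.7]
grip_width: 0.0383
t [0.0081, -0.0009, -0.0023] dr [-0.013, -0.001, -0.002] q [13.0, 32.0, 85.0, 0.0, 63.0, -24.0] time 18.9
```

```bash
python3 -m crank '{"hand":[255,255,255,255,255],"translation":[[0,-0.001,-0.002],[0.004,-0.001,-0.002],[0.007,-0.001,-0.002],[0.0083,-0.001,-0.002],[0.0083,-0.001,-0.002]],"dr":[[0,0,0],[0,0,0],[0,0,0],[0,0,0],[0,0,0]]}'
```

```text
time_s: 19.4
position: [0.505, 0.241, 0.067]
tool_rot: [[-0.0, 0.8, 0.6], [0.001, 0.6, -0.8], [-1.0, 0.001, -0.001]]
ft_force: [-4.0, -1.6, 12.3]
grip_width: 0.0383
```

```bash
python3 -m crank '{"hand":[255,180,100,0,0],"translation":[[-0.001,0,0],[-0.001,0,0],[-0.001,0,0],[-0.001,0,0],[-0.001,0,0]],"dr":[[0,0,0],[0,0,0],[0,0,0],[0,0,0],[0,0,0]]}'; python3 -m crank '{"hand":[0,0,0,0,0],"translation":[[-0.03,0,0],[-0.08,0,0],[-0.13,0,0],[-0.17,0,0],[-0.17,0.0,0.03]],"dr":[[0,0,0],[0,0,0],[0,0,0],[0,0,0],[0.14,0,0]]}'; python3 go.py .6245 -.187 .235 -59.3
```

```text
time_s: 19.9
position: [0.5051, 0.2411, 0.0668]
tool_rot: [[-0.001, 0.8, 0.6], [0.001, 0.6, -0.8], [-1.0, 0.0, -0.002]]
ft_force: [0.2, 0.1, 0.2]
grip_width: 0.0788
time_s: 20.4
position: [0.5238, 0.2189, 0.2432]
tool_rot: [[0.01, 0.875, 0.484], [0.004, 0.484, -0.875], [-1.0, 0.011, 0.001]]
ft_force: [0.4, 0.3, 0.4]
grip_width: 0.0857
t [0.0075, -0.1083, 0.404] dr [1.54, -0.007, -0.009] q [11.0, 23.0, 71.0, 0.0, 86.0, -18.0] time 20.4
```

```bash
python3 -m crank '{"hand":[0,0,0,0,0],"translation":[[0,-0.108,0.404],[0,-0.108,0.404],[0,-0.108,0.404],[0,-0.108,0.404],[0,-0.108,0.404]],"dr":[[1.54,0,0],[1.54,0,0],[1.54,0,0],[1.54,0,0],[1.54,0,0]]}'; python3 go.py .6245 -.187 .235 -59.3
```

```text
time_s: 20.9
position: [0.5832, -0.0279, 0.2365]
tool_rot: [[-0.001, 0.968, -0.25], [0.001, -0.25, -0.968], [-1.0, -0.001, -0.001]]
ft_force: [1.0, -0.4, -0.5]
grip_width: 0.0855
t [0.0012, 0.0799, 0.1437] dr [0.782, -0.001, 0.001] q [-14.0, 25.0, 68.0, 0.0, 87.0, 0.0] time 20.9
```

```bash
python3 -m crank '{"hand":[0,0,0,0,0],"translation":[[0,0.08,0.144],[0,0.08,0.144],[0,0.08,0.144],[0,0.08,0.144],[0,0.08,0.144]],"dr":[[0.815,0,0],[0.815,0,0],[0.815,0,0],[0.815,0,0],[0.815,0,0]]}';python3 -m crank '{"hand":[0,0],"translation":[[0,0,0],[0,0,0]],"dr":[[0,0,0],[0,0,0]]}'; python3 go.py .6255 -.186 .235 -59.3
python3 - <<'E'
from h import *
c=cams.calibration("wrist")
p,d=cams.get_image("wrist");cv2.imwrite("pics/w5.png",p)
print(atz(ray(c,(285,200)),.132),np.round(c["extrinsics"],4).tolist())
E
```

```text
time_s: 21.4
position: [0.6255, -0.188, 0.2351]
tool_rot: [[-0.002, 0.535, -0.845], [0.002, -0.845, -0.535], [-1.0, -0.002, 0.001]]
ft_force: [-0.8, 1.2, 0.4]
grip_width: 0.0854
time_s: 21.6
position: [0.6254, -0.1848, 0.2362]
tool_rot: [[-0.001, 0.546, -0.837], [0.002, -0.837, -0.546], [-1.0, -0.002, -0.0]]
ft_force: [0.5, 0.7, -0.2]
grip_width: 0.0856
t [0.0012, 0.0011, 0.0005] dr [0.042, -0.0, 0.002] q [-27.0, 32.0, 56.0, 0.0, 92.0, 30.0] time 21.6
[ 0.62875748 -0.18316997  0.132     ] [[0.5464, -0.7935, -0.2679, 0.6947], [-0.8375, -0.5181, -0.1735, -0.1401], [-0.0011, 0.3192, -0.9477, 0.3778], [0.0, 0.0, 0.0, 1.0]]
```

View pics/w5.png

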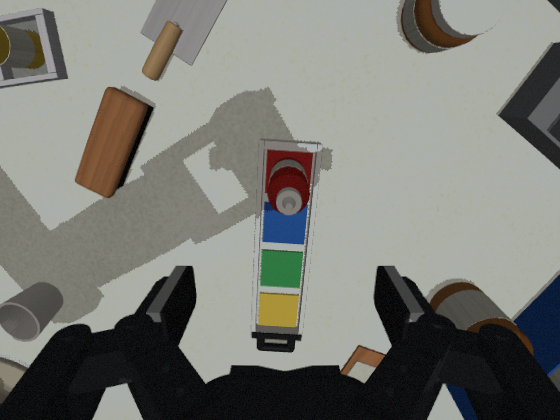

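Red's tip is at (289,202), in the same place as the earlier good grasps, and the other pads are empty.

```bash
python3 -m crank '{"hand":[0,0,0,0,0],"translation":[[0.02,0.001,0],[0.07,0.001,0],[0.12,0.001,0],[0.15,0.001,0],[0.168,0.001,0]],"dr":[[0.04,0,0],[0.04,0,0],[0.04,0,0],[0.04,0,0],[0.04,0,0]]}'; python3 -m crank '{"hand":[0,255,255,255,255],"translation":[[0,0,0],[0,0,0],[0,0,0],[0,0,0],[0,0,0]],"dr":[[0,0,0],[0,0,0],[0,0,0],[0,0,0],[0,0,0]]}' 60; python3 -m crank '{"hand":[255,255],"translation":[[0,0,0],[0,0,0]],"dr":[[0,0,0],[0,0,0]]}' 60
```

```text
time_s: 22.15
position: [0.6248, -0.1845, 0.0654]
tool_rot: [[-0.004, 0.512, -0.859], [0.003, -0.859, -0.512], [-1.0, -0.005, 0.002]]
ft_force: [0.2, 0.2, 0.6]
grip_width: 0.0854
time_s: 22.65
position: [0.6265, -0.186, 0.0699]
tool_rot: [[0.002, 0.509, -0.861], [-0.0, -0.861, -0.509], [-1.0, 0.001, -0.002]]
ft_force: [0.6, 0.5, 5.6]
grip_width: 0.0384
time_s: 22.85
position: [0.6265, -0.186, 0.0699]
tool_rot: [[0.002, 0.509, -0.861], [0.0, -0.861, -0.509], [-1.0, 0.001, -0.002]]
ft_force: [-0.1, -0.3, 7.1]
grip_width: 0.0384
```

```bash
python3 -m crank '{"hand":[255,255,255,255,255],"translation":[[-0.03,0,0],[-0.08,0,0],[-0.13,0,0],[-0.165,0,0],[-0.17,-0.03,0.0]],"dr":[[0,0,0],[0,0,0],[0,0,0],[0,0,0],[-0.14,0,0]]}' 60; python3 go.py .465 .2935 .24 37.6
```

```text
time_s: 23.35
position: [0.6124, -0.1626, 0.2431]
tool_rot: [[0.008, 0.623, -0.782], [-0.003, -0.782, -0.624], [-1.0, 0.007, -0.004]]
ft_force: [0.1, -0.9, -1.7]
grip_width: 0.0384
t [0.0004, -0.4485, -0.1691] dr [-1.554, 0.002, -0.009] q [-26.0, 30.0, 59.0, 0.0, 91.0, 26.0] time 23.35
```

```bash
python3 -m crank '{"hand":[255,255,255,255,255],"translation":[[0,-0.4485,-0.169],[0,-0.4485,-0.169],[0,-0.4485,-0.169],[0,-0.4485,-0.169],[0,-0.4485,-0.169]],"dr":[[-1.554,0,0],[-1.554,0,0],[-1.554,0,0],[-1.554,0,0],[-1.554,0,0]]}'; python3 go.py .465 .2935 .24 37.6
```

```text
time_s: 23.85
position: [0.5324, 0.0795, 0.2389]
tool_rot: [[-0.001, 0.99, -0.14], [0.002, -0.14, -0.99], [-1.0, -0.001, -0.001]]
ft_force: [1.1, 0.4, -1.4]
grip_width: 0.0386
t [-0.0007, -0.0968, -0.2025] dr [-0.797, -0.002, 0.0] q [-4.0, 20.0, 75.0, 0.0, 84.0, 4.0] time 23.85
```

```bash
python3 -m crank '{"hand":[255,255,255,255,255],"translation":[[0,-0.097,-0.2025],[0,-0.097,-0.2025],[0,-0.097,-0.2025],[0,-0.097,-0.2025],[0,-0.097,-0.2025]],"dr":[[-0.8,0,0],[-0.8,0,0],[-0.8,0,0],[-0.8,0,0],[-0.8,0,0]]}';python3 -m crank '{"hand":[255,255],"translation":[[0,0,0],[0,0,0]],"dr":[[0,0,0],[0,0,0]]}'; python3 go.py .465 .2935 .067 37.6
```

```text
time_s: 24.35
position: [0.4654, 0.2954, 0.2392]
tool_rot: [[-0.001, 0.818, 0.575], [0.002, 0.575, -0.818], [-1.0, 0.0, -0.002]]
ft_force: [0.9, -0.8, -0.8]
grip_width: 0.0384
time_s: 24.55
position: [0.4671, 0.2923, 0.239]
tool_rot: [[-0.001, 0.824, 0.567], [0.001, 0.567, -0.824], [-1.0, -0.0, -0.001]]
ft_force: [-0.4, -0.2, -1.9]
grip_width: 0.0386
t [0.172, -0.001, -0.0019] dr [-0.054, -0.001, 0.0] q [20.0, 22.0, 73.0, 0.0, 85.0, -15.0] time 24.55
```

```bash
python3 -m crank '{"hand":[255,255,255,255,255],"translation":[[0.02,-0.001,-0.002],[0.07,-0.001,-0.002],[0.12,-0.001,-0.002],[0.15,-0.001,-0.002],[0.162,-0.001,-0.002]],"dr":[[-0.05,0,0],[-0.05,0,0],[-0.05,0,0],[-0.05,0,0],[-0.05,0,0]]}';python3 -m crank '{"hand":[255,255,255,255,255],"translation":[[0.003,0,0],[0.005,0,0],[0.005,0,0],[0.005,0,0],[0.005,0,0]],"dr":[[0,0,0],[0,0,0],[0,0,0],[0,0,0],[0,0,0]]}'; python3 go.py .465 .2935 .067 37.6
```

```text
time_s: 25.05
position: [0.4645, 0.2918, 0.0744]
tool_rot: [[-0.005, 0.796, 0.605], [-0.001, 0.605, -0.796], [-1.0, -0.005, -0.003]]
ft_force: [0.6, 0.5, -0.2]
grip_width: 0.0387
time_s: 25.55
position: [0.4656, 0.2937, 0.0729]
tool_rot: [[0.001, 0.794, 0.608], [0.002, 0.608, -0.794], [-1.0, 0.002, -0.001]]
ft_force: [0.1, 0.6, -1.7]
grip_width: 0.0384
t [0.0059, -0.0006, -0.0002] dr [-0.003, -0.001, -0.002] q [20.0, 31.0, 87.0, 0.0, 61.0, -18.0] time 25.55
```

```bash
python3 -m crank '{"hand":[255,255,255,255,255],"translation":[[0.003,0,0],[0.0063,0,0],[0.0063,0,0],[0.0063,0,0],[0.0063,0,0]],"dr":[[0,0,0],[0,0,0],[0,0,0],[0,0,0],[0,0,0]]}'
```

```text
time_s: 26.05
position: [0.4655, 0.2937, 0.0668]
tool_rot: [[0.001, 0.794, 0.608], [0.002, 0.608, -0.794], [-1.0, 0.002, -0.001]]
ft_force: [-2.4, -0.7, 9.8]
grip_width: 0.0385
```

Contact came at .0668, as expected. Release, retreat up and aside, then check.

```bash
python3 -m crank '{"hand":[255,180,100,0,0],"translation":[[-0.0007,0,0],[-0.0007,0,0],[-0.0007,0,0],[-0.0007,0,0],[-0.0007,0,0]],"dr":[[0,0,0],[0,0,0],[0,0,0],[0,0,0],[0,0,0]]}'; python3 -m crank '{"hand":[0,0,0,0,0],"translation":[[-0.03,0,0],[-0.08,0,0],[-0.13,0,0],[-0.17,0,0],[-0.18,0,0]],"dr":[[0,0,0],[0,0,0],[0,0,0],[0,0,0],[0,0,0]]}'; python3 -m crank '{"hand":[0,0,0,0,0],"translation":[[0,-0.04,0],[0,-0.08,0],[0,-0.12,0],[0,-0.14,0],[0,-0.14,0]],"dr":[[0,0,0],[0,0,0],[0,0,0],[0,0,0],[0,0,0]]}'
python3 - <<'E'
from h import *
k=400/133
t,dt=cams.get_image("top");s,ds=cams.get_image("scene")
f=lambda im,x,y:cv2.resize(im[y:y+150,x:x+200],(400,300),interpolation=cv2.INTER_CUBIC)
m=np.vstack([np.hstack([f(t,110,140),f(t,300,150)]),np.hstack([f(s,210,50),f(s,110,220)])])
cv2.imwrite("pics/end.png",cv2.convertScaleAbs(m,alpha=1.4))
E
```

```text
time_s: 26.55
position: [0.4651, 0.2935, 0.0662]
tool_rot: [[-0.001, 0.794, 0.608], [0.001, 0.608, -0.794], [-1.0, -0.0, -0.002]]
ft_force: [-0.4, -1.2, 0.3]
grip_width: 0.0781
time_s: 27.05
position: [0.4664, 0.2938, 0.2511]
tool_rot: [[0.007, 0.794, 0.608], [0.004, 0.608, -0.794], [-1.0, 0.008, 0.001]]
ft_force: [0.6, 0.5, -0.2]
grip_width: 0.0852
time_s: 27.55
position: [0.3523, 0.2073, 0.2461]
tool_rot: [[-0.002, 0.795, 0.607], [0.001, 0.607, -0.795], [-1.0, -0.001, -0.002]]
ft_force: [0.6, 0.8, -0.3]
grip_width: 0.0853
```

View pics/end.png

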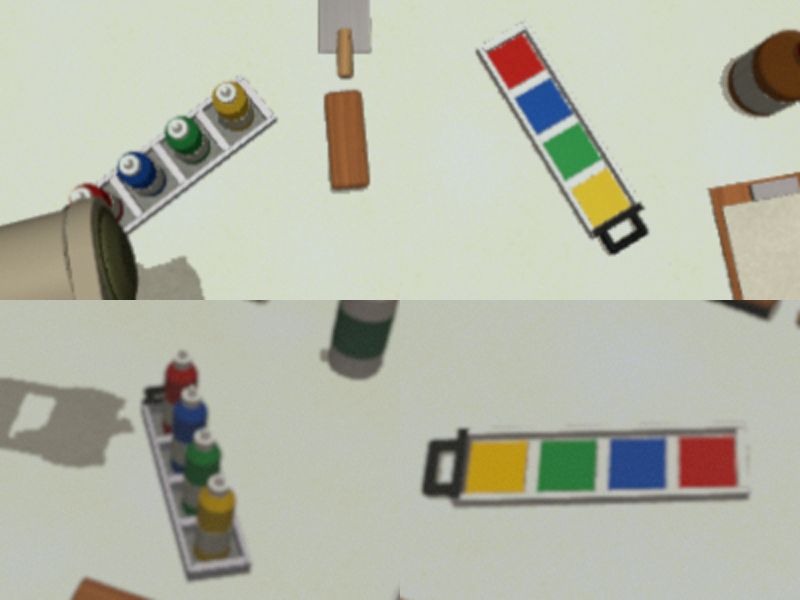

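All four bottles stand upright in their bays: yellow at the far end, then green, blue, and red by the handle. Red is partly hidden in the top view. A quick check of tip heights, then I hand in.

Run:
```python
from h import *
T=cams.calibration("top");S=cams.calibration("scene")
for n,a,b in(("yellow",(225,93),(218,484)),("green",(183,130),(205,437)),("blue",(131,166),(191,395)),("red",(89,195),(181,357))):
    print(n,[np.round(x,4) for x in tri(ray(T,(110+a[0]/2,140+a[1]/2)),ray(S,(210+b[0]/2,50+(b[1]-300)/2)))])
from rig import env
env.close_job()
```

```text
yellow [array([0.5855, 0.1352, 0.1147]), np.float64(0.0005)]
green [array([0.5449, 0.1828, 0.1202]), np.float64(0.0074)]
blue [array([0.5038, 0.2395, 0.1172]), np.float64(0.004)]
red [array([0.4704, 0.2831, 0.1253]), np.float64(0.004)]
the job is handed in; nothing more can be done
```

I moved all four bottles from the caddy into the rack in reverse order and handed the job in at about 28 s. Counting from the rack's far end towards its handle, they stand yellow, green, blue, red.

- **Placing:** Each bottle met its bay floor within about 1 mm of the expected height, with 8–14 N at contact. After release the gripper felt almost no force and was moved clear.
- **Last pictures:** They show four upright bottles in the right bays and the four pads empty. Red was half hidden by the arm in the top view, but the scene view showed it upright.
- **Cap check:** Cap heights measured from two views came out at 0.115–0.125 m, where a standing bottle's cap should reach about 0.119 m. Cap positions agree with the bay centres to within 2–3 mm for yellow and blue.
- **Checks that disagreed:** Green's cap came out about 7 mm off and red's about 12 mm off. For green the two views missed each other by 7 mm, and red was the one half hidden. I put both down to coarse pixel reading, since the gripper released each bottle within about 1 mm of its bay centre.

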